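# Build up a machine stack light on its foot

### The arm

A 7-joint arm with a two-finger parallel gripper is mounted at the origin on the work surface. World frame = base frame: x ahead of the robot, y to its left, z up, the work surface at z = 0. Lengths are in m, angles in rad, forces in N, time in s.
With the tool pointing down it reaches from about 0.425 to 1.025 m from the base axis. Payload 9.4 kg.
Tool frame: the origin (TCP) lies between the finger pads; the fingertips stand 11 mm ahead of it and the grasp point (between the pads) lies 8 mm behind it (bot.tips_ahead is the distance from the TCP to the fingertips, in m); z points along the fingers, y is the direction in which the jaws open and shut (so a half turn about z gives the same grasp; the last joint's range is limited). The gripper opens to 85 mm and grips with 20 to 120 N. Pads are 22 mm wide; open, the fingers measure 114 mm over their backs; the gripper's body (76 mm by 85 mm) begins 54 mm behind the grasp point. The pads swing forward as they close: fully open they stand 13 mm farther back than shut.
Start: joints at [1.099, 0.599, -0.003, 1.599, 0.002, 0.943, -0.08], TCP at [0.279, -0.669, 0.242] pointing down, gripper open.
Joint ranges: [-2.57, 2.57], [-0.35, 1.97], [-1.29, 1.29], [0.11, 2.56], [-1.05, 4.19], [0.11, 1.86], [-2.63, 2.63]. Speed limits (rad/s): [2.22, 2.22, 3.01, 3.01, 3.14, 3.14, 3.14].

### API

Orientations are given as a unit quaternion [x, y, z, w].
In Python, from cell import bot gives the robot as it stands.
- The arm moves only by the tool carry_out, never from a script. Its arguments are lists of equal length, an entry for each row: "dp": the shift along the world's x, y, z in m, a list of three; "rotation": the turn, a rotation vector about the world's x, y, z in degrees, a list of three; "gripper": the opening, from 0 (shut) to 1 (fully open). A call has 1 to 20 rows; each row shifts and turns the commanded pose from where the row before left it; what a row does not reach is not made up. A row lasts 1/8 s, in which the tool goes at most 62.5 mm and 10.7 degrees, less where a joint would pass 70% of its speed; a pose out of reach is approached as far as the arm can. A call is refused whole if a number of a shift passes 0.0625 or a number of a turn 10.7, either way. A call with a gripper value outside its range is refused whole. The fingers move at their own pace and stop on an object; "force" is the grip in N (left out, the last holds). Time passes only in rows, so rows that do not move let the fingers close. It gives the time, the measured TCP pose, the force and the opening at its end, in the units of the state.
- bot.get_obs(): the state, without advancing time (a new reading comes with each control period).
- bot.get_image(name): name is "side" or "top" or "wrist"; returns a dict with "frame" (400x640x3 uint8, red, green, blue), "fovy" (degrees; the focal length in pixels is half the picture's height over the tangent of half this angle, whatever the lens; pixels are square), "cx", "cy" (the principal point, pixels), "k1" (the pictures are not rectified: a ray, as slopes to the right and down, at radius r is drawn at 1 + k1 r^2 times it, then the intrinsics apply), "view" (4x4, takes a point from world to camera coordinates); the wrist camera has in their place "hand_eye" (4x4, takes a point from camera to tool coordinates, whose origin is the TCP and whose axes are the flange's). Camera axes: x right, y down, z forward; pixel columns grow to the right and rows downward; lengths in m; the calibration is good to about 2 mm. A picture is of the moment at which its call begins: read the wrist's pose just before it. There is no depth.
- bot.job_done(): hands the job in, once; it reports no verdict.
The state is a dict: "time": time; "q": joint angles; "qd": joint speeds; "joint_torque": joint torques, N m; "ee_pos": TCP position; "eef_rot": TCP orientation; "wrist_force": force on the tool from outside, world axes, zero at the start; "wrist_torque": the same for the moment, N m; "gripper_width": finger opening in m.
Only numpy, scipy, OpenCV 4.12 (cv2) and the standard library are available. Lean on these libraries where they do the work, as an engineer would, in place of code of your own. Each camera call takes 0.05 s, during which the arm holds its last target.

### The job

Build the stack light upright on the foot that is screwed to the wooden block, one piece at a time from the bottom up: first the green module, then amber, then red, and last the white cap on top, each seated fully home over the spigot of the piece below and let go. Leave the blue spare module, the screw jar and the screwdriver where they are.

Things in the scene. Friction and masses are not known exactly. Their poses are not given: they have to be found in the camera images.
- green: Loose green stack-light module: upright plastic cylinder 56 mm wide, green body 40 mm high, on top a black tapered spigot 10 mm high (34 mm wide at root, 24 at end); underneath a hidden socket 40 mm wide, 14 deep. 60 to 130 g. Origin: centre of underside; z up, yaw free. Seated home it rests on the shoulder below, 3 mm play each side: its origin is 40 mm above the lower piece's origin.
- amber: Loose amber stack-light module: upright plastic cylinder 56 mm wide, amber body 40 mm high, on top a black tapered spigot 10 mm high (34 mm wide at root, 24 at end); underneath a hidden socket 40 mm wide, 14 deep. 60 to 130 g. Origin: centre of underside; z up, yaw free. Seated home it rests on the shoulder below, 3 mm play each side: its origin is 40 mm above the lower piece's origin.
- red: Loose red stack-light module: upright plastic cylinder 56 mm wide, red body 40 mm high, on top a black tapered spigot 10 mm high (34 mm wide at root, 24 at end); underneath a hidden socket 40 mm wide, 14 deep. 60 to 130 g. Origin: centre of underside; z up, yaw free. Seated home it rests on the shoulder below, 3 mm play each side: its origin is 40 mm above the lower piece's origin.
- cap: Loose plain white plastic end cap, round, 56 mm wide: straight side 30 mm high, then a low dome to 38 mm, no spigot on top; underneath the same hidden socket as the modules (40 mm wide, 14 deep). 50 to 100 g. Stands dome up. Origin: centre of underside; z up, yaw free. Seated home its origin is 40 mm above the red module's origin.
- foot: Fixed foot to build on: wooden block 105 x 105 x 20 mm; on it a round foot (black flange 68 mm wide to 26 mm height, then grey, 58 mm wide, flat shoulder at 40 mm height) and in the middle a black tapered spigot (34 mm wide at root, 24 at end) up to 50 mm. Origin: centre of the block's underside, on the table; z up. The green module seated home has its origin 40 mm above this one.
- blue: Bystander, spare, not to be used: loose blue stack-light module: upright plastic cylinder 56 mm wide, blue body 40 mm high, on top a black tapered spigot 10 mm high (34 mm wide at root, 24 at end); underneath a hidden socket 40 mm wide, 14 deep. 60 to 130 g. Origin: centre of underside; z up, yaw free.
- jar: Bystander: loose closed clear-glass screw jar with a dark steel lid, 52 mm in diameter and 62 mm high, about 150 g. Origin: centre of the underside, z up.
- screwdriver: Bystander: loose screwdriver with an orange handle and steel blade, 190 mm long, lying on the table at the robot's left. Origin: below its middle on the table; x points along it from handle to blade.
Mind the look-alikes: they are no part of the job. There is more than one size of the amber; the one meant has the size given above. There is more than one size of the cap; the one meant has the size given above.

How it is judged:
On the way, in this order (a step that is already met when the one before it is completed fails the run):
1. the green module is seated on the foot and let go (horizontal distance between green and foot below 0.008 m and z of green in the frame of foot between 0.036 and 0.044 m and angle between green's own z axis and vertical below 0.08 rad and contact force between green and the fingers below 0.05 N), for 0.2 s.
2. the amber module is seated on the green module and let go, with all below it still seated (horizontal distance between green and foot below 0.008 m and z of green in the frame of foot between 0.036 and 0.044 m and angle between each of green, amber's own z axis and vertical below 0.08 rad and horizontal distance between amber and green below 0.008 m and z of amber in the frame of green between 0.036 and 0.044 m and contact force between amber and the fingers below 0.05 N), for 0.2 s.
3. the red module is seated on the amber module and let go, with all below it still seated (horizontal distance between green and foot below 0.008 m and z of green in the frame of foot between 0.036 and 0.044 m and angle between each of green, amber, red's own z axis and vertical below 0.08 rad and horizontal distance between amber and green below 0.008 m and z of amber in the frame of green between 0.036 and 0.044 m and horizontal distance between red and amber below 0.008 m and z of red in the frame of amber between 0.036 and 0.044 m and contact force between red and the fingers below 0.05 N), for 0.2 s.
4. the white cap is seated on the red module and let go, with all below it still seated (horizontal distance between green and foot below 0.008 m and z of green in the frame of foot between 0.036 and 0.044 m and angle between each of green, amber, red, cap's own z axis and vertical below 0.08 rad and horizontal distance between amber and green below 0.008 m and z of amber in the frame of green between 0.036 and 0.044 m and horizontal distance between red and amber below 0.008 m and z of red in the frame of amber between 0.036 and 0.044 m and horizontal distance between cap and red below 0.008 m and z of cap in the frame of red between 0.036 and 0.044 m and contact force between cap and the fingers below 0.05 N), for 0.2 s.
At the end, for the whole second after the job is handed in: Green on foot, amber on green, red on amber, cap on red: each upright within 0.08 rad, axis within 8 mm of the piece below, origin 40 mm (within 4) above the one below, released, at rest; blue module, jar and screwdriver within 30 mm of their starts (horizontal distance between green and foot below 0.008 m and z of green in the frame of foot between 0.036 and 0.044 m and angle between each of green, amber, red, cap's own z axis and vertical below 0.08 rad and horizontal distance between amber and green below 0.008 m and z of amber in the frame of green between 0.036 and 0.044 m and horizontal distance between red and amber below 0.008 m and z of red in the frame of amber between 0.036 and 0.044 m and horizontal distance between cap and red below 0.008 m and z of cap in the frame of red between 0.036 and 0.044 m and linear speed of each of green, amber, red, cap below 0.02 m/s and angular speed of each of green, amber, red, cap below 0.3 rad/s and distance of each of blue, jar, screwdriver from where it was at the start of the episode below 0.03 m); the robot touches nothing.
It fails at once if the blue spare module is moved more than 30 mm (distance of blue from where it was at the start of the episode above 0.03 m).
It fails at once if the screw jar is moved more than 30 mm (distance of jar from where it was at the start of the episode above 0.03 m).
It fails at once if the screwdriver is moved more than 30 mm (distance of screwdriver from where it was at the start of the episode above 0.03 m).
It also fails if it takes over 115 s, if anything falls off the work surface, if the arm or the gripper's body presses on something with over 40 N, if the wrist force passes 120 N, or if a joint passes its speed limit or range.

## Working session

There is one attempt and no reset: what is moved stays moved. The work goes in short steps, Python scripts to look and compute and a tool call to move; the robot and the scene stay as the last step left them, time stands still between calls to the robot, and variables do not carry over. Pictures are saved under pics/ and viewed, and the job is handed in when it is done.

Besides the shell and the picture viewer there is one more tool, called after ">>>" in YAML: its name, and indented under it one key for each argument. carry_out: Moves the arm, as the interface text tells. Its arguments: {"type":"object","properties":{"dp":{"type":"array","items":{"type":"array","items":{"type":"number"}}},"rotation":{"type":"array","items":{"type":"array","items":{"type":"number"}}},"gripper":{"type":"array","items":{"type":"number"}},"force":{"type":"number"}},"required":["dp","rotation","gripper"]}

```bash
ls; mkdir -p pics; cat > h.py <<'E'
import numpy as np,cv2
from cell import bot
def save(n,f): cv2.imwrite('pics/'+n+'.png',cv2.cvtColor(f,cv2.COLOR_RGB2BGR))
def K(im):
    h=im['frame'].shape[0]; return h/2/np.tan(np.radians(im['fovy'])/2)
def undist(im,u,v):
    f=K(im); d=np.array([(u-im['cx'])/f,(v-im['cy'])/f]); s=d.copy()
    for _ in range(30): s=d/(1+im['k1']*(s@s))
    return np.array([s[0],s[1],1.])
def ray(im,u,v,T=None):
    """origin, dir in world"""
    C=np.linalg.inv(im['view']) if T is None else T
    return C[:3,3],C[:3,:3]@undist(im,u,v)
def onz(im,u,v,z,T=None):
    o,d=ray(im,u,v,T); return o+d*(z-o[2])/d[2]
def proj(im,p,T=None):
    V=im['view'] if T is None else np.linalg.inv(T)
    c=V[:3,:3]@np.array(p)+V[:3,3]; s=c[:2]/c[2]; s=s*(1+im['k1']*(s@s)); f=K(im)
    return np.array([s[0]*f+im['cx'],s[1]*f+im['cy']])
E
python3 - <<'E'
from h import *
for n in ['side','top','wrist']:
    im=bot.get_image(n); save(n+'0',im['frame']); print(n,{k:(np.round(v,3).tolist()) for k,v in im.items() if k!='frame'})
print(bot.get_obs(),bot.tips_ahead)
E
```

```text
pics
side {'fovy': 44.045, 'cx': 325.762, 'cy': 197.588, 'k1': -0.08, 'view': [[-0.741, -0.671, 0.018, 0.468], [-0.455, 0.483, -0.749, 0.261], [0.494, -0.563, -0.663, 0.903], [0.0, 0.0, 0.0, 1.0]]}
top {'fovy': 51.086, 'cx': 316.216, 'cy': 206.182, 'k1': -0.052, 'view': [[0.02, -1.0, 0.017, 0.064], [-0.995, -0.022, -0.093, 0.561], [0.093, -0.015, -0.996, 0.975], [0.0, 0.0, 0.0, 1.0]]}
wrist {'fovy': 69.935, 'cx': 313.741, 'cy': 194.534, 'k1': -0.043, 'hand_eye': [[0.0, -0.945, -0.326, 0.083], [1.0, 0.0, -0.0, -0.0], [0.0, -0.326, 0.945, -0.131], [0.0, 0.0, 0.0, 1.0]]}
{'time': 0.15, 'q': array([ 1.09929812,  0.59994482, -0.00253583,  1.59997571,  0.00177186,
        0.94291062, -0.07980064]), 'qd': array([-0.00068799, -0.00181241, -0.00126964, -0.00122764, -0.00099801,
        0.00026861,  0.0008945 ]), 'joint_torque': array([ 2.98286221e-03, -7.76999187e+01,  1.56647366e+00, -2.58240116e+01,
        1.24815750e-02,  6.76878975e-03,  4.73147145e-05]), 'ee_pos': array([ 0.27870648, -0.66889608,  0.24160236]), 'eef_rot': array([ 9.80576363e-01,  1.96136722e-01, -1.69605940e-04, -5.94406123e-04]), 'wrist_force': array([-1.01361682, -0.11099054,  0.35897997]), 'wrist_torque': array([-0.0330957 , -0.01530887,  0.03622047]), 'gripper_width': 0.08526486735501224} 0.011
```

View pics/side0.png

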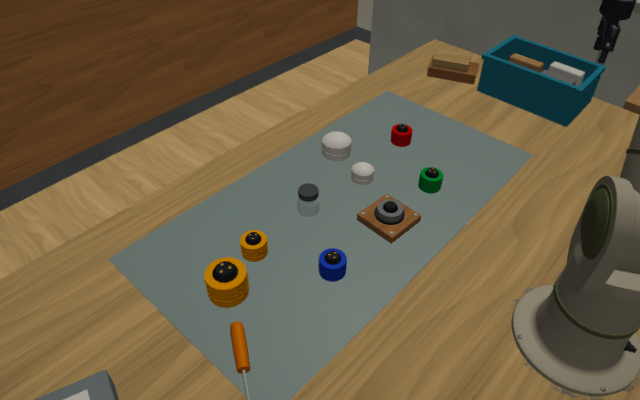

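View pics/top0.png

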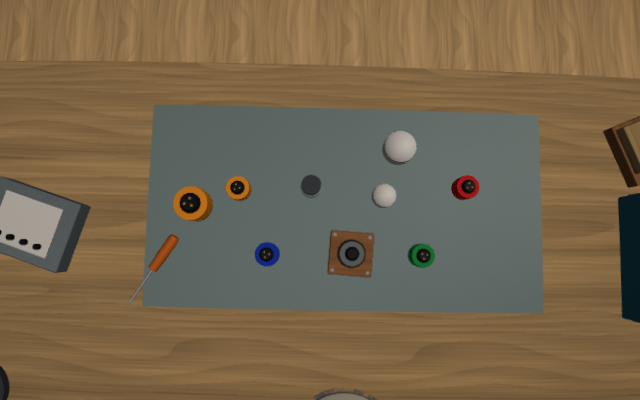

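View pics/wrist0.png

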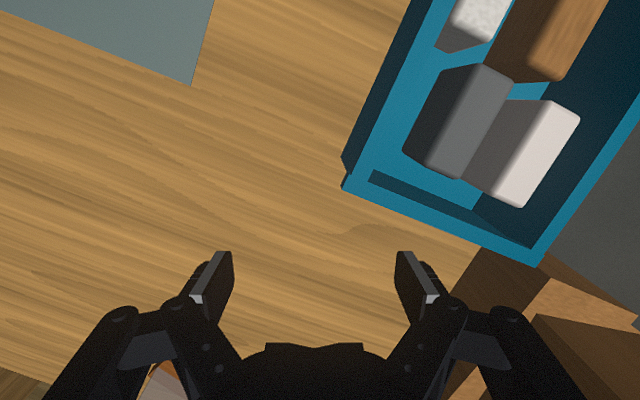

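```bash
cat >> h.py <<'E'
def masks(f):
    hsv=cv2.cvtColor(f,cv2.COLOR_RGB2HSV); r=lambda a,b:cv2.inRange(hsv,np.array(a),np.array(b))
    return {'green':r((45,110,40),(85,255,255)),'blue':r((110,130,40),(130,255,255)),
     'amber':r((14,200,90),(28,255,255)),'red':r((0,190,70),(4,255,255))|r((174,190,70),(180,255,255)),
     'white':r((0,0,140),(180,45,255))}
def blobs(f,names,amin=150,amax=1e9):
    M=masks(f); out=[]
    for n in names:
        cs,_=cv2.findContours(M[n],cv2.RETR_EXTERNAL,cv2.CHAIN_APPROX_NONE)
        for c in cs:
            h=cv2.convexHull(c); a=cv2.contourArea(h)
            if amin<a<amax:
                m=cv2.moments(h); out.append((n,np.array([m['m10']/m['m00'],m['m01']/m['m00']]),a,h))
    return out
E
python3 - <<'E'
from h import *
T=bot.get_image('top');S=bot.get_image('side')
for n,c,a,h in blobs(T['frame'],['green','blue','amber','red','white']):
    (cx,cy),r=cv2.minEnclosingCircle(h)
    p=onz(T,*c,.025); 
    dd=2*np.sqrt(a/np.pi)/K(T)*(T['view']@np.r_[p,1])[2]
    print('top',n,c.round(1),int(a),'xy',p.round(4),'diam',dd.round(4))
for n,c,a,h in blobs(S['frame'],['green','blue','amber','red','white']): print('side',n,c.round(1),int(a),onz(S,*c,.02).round(3))
# foot: dark spigot & block
for z,uv in [(0.05,(352,254)),(.062,(311,185))]: print(onz(T,*uv,z))
f=T['frame']; big=cv2.resize(f[100:310,130:500],None,fx=2,fy=2,interpolation=cv2.INTER_CUBIC); save('crop',big)
save('crop2',np.hstack([cv2.resize(f[160:240,160:270],None,fx=3.5,fy=3.5),cv2.resize(f[120:220,350:420],(196,280))]))
E
```

```text
top green [421.2 255.1] 466 xy [ 0.4476 -0.1777  0.025 ] diam 0.0579
top blue [266.5 253.8] 431 xy [0.4437 0.1906 0.025 ] diam 0.0554
top amber [192.5 203.5] 1007 xy [0.5594 0.3714 0.025 ] diam 0.0853
top amber [237.9 188. ] 422 xy [0.599 0.264 0.025] diam 0.0555
top red [466.2 186.7] 415 xy [ 0.6149 -0.2889  0.025 ] diam 0.0556
top white [ 27.5 223.2] 2834 xy [0.5029 0.7727 0.025 ] diam 0.1415
top white [385.6 194.3] 322 xy [ 0.5917 -0.0913  0.025 ] diam 0.0488
top white [402.2 145. ] 610 xy [ 0.7139 -0.1318  0.025 ] diam 0.0679
side green [430.1 179.5] 500 [ 0.448 -0.18   0.02 ]
side blue [332.2 264.2] 742 [0.443 0.189 0.02 ]
side amber [239.6 345.8] 581 [0.437 0.44  0.02 ]
side amber [226.4 281.8] 1708 [0.564 0.365 0.02 ]
side amber [253.4 245. ] 661 [0.6   0.263 0.02 ]
side red [401.  134.9] 355 [ 0.614 -0.288  0.02 ]
side white [362.6 168.2] 209 [ 0.597 -0.1    0.02 ]
side white [336.3 139.4] 351 [ 0.728 -0.149  0.02 ]
[ 0.44765131 -0.00940583  0.05      ]
[0.6048245 0.0888788 0.062    ]
```

View pics/crop2.png

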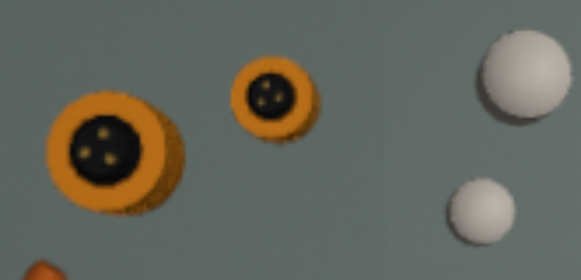

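View pics/crop.png

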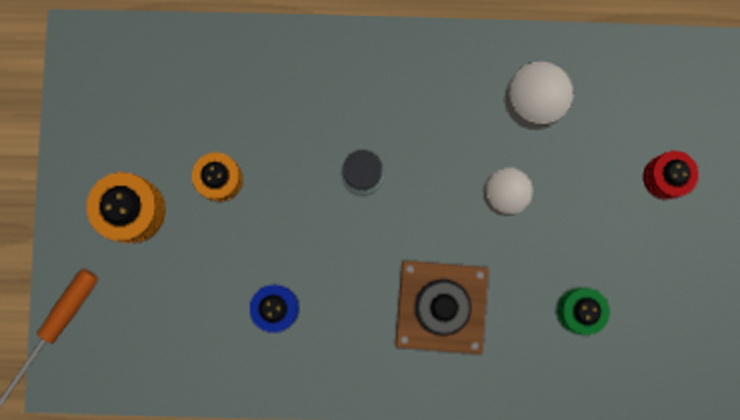

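>>> carry_out:
  dp:
    - [0.013,0.038,0]
    - [0.013,0.038,0]
    - [0.013,0.038,0]
    - [0.013,0.038,0]
    - [0.013,0.038,-0.01]
    - [0.013,0.038,-0.01]
    - [0.013,0.038,-0.01]
    - [0.013,0.038,-0.01]
    - [0.013,0.038,-0.01]
    - [0.013,0.038,-0.01]
    - [0.013,0.038,-0.01]
    - [0.013,0.035,-0.012]
    - [0.013,0,0]
    - [0,0,0]
  rotation:
    - [0,0,0]
    - [0,0,0]
    - [0,0,0]
    - [0,0,0]
    - [0,0,0]
    - [0,0,0]
    - [0,0,0]
    - [0,0,0]
    - [0,0,0]
    - [0,0,0]
    - [0,0,0]
    - [0,0,0]
    - [0,0,0]
    - [0,0,0]
  gripper: [1,1,1,1,1,1,1,1,1,1,1,1,1,1]
  force: 40

```text
time: 2.0
ee_pos: [0.4491, -0.2167, 0.1605]
eef_rot: [0.981, 0.196, 0.0, 0.0]
wrist_force: [-1.2, -0.3, -0.2]
gripper_width: 0.0855
```

```bash
cat >> h.py <<'E'
from scipy.spatial.transform import Rotation as R
def wrist():
    o=bot.get_obs(); im=bot.get_image('wrist')
    T=np.eye(4); T[:3,:3]=R.from_quat(o['eef_rot']).as_matrix(); T[:3,3]=o['ee_pos']
    return o,im,T@im['hand_eye']
def spigot(im,T,col,amin=800):
    """black spigot inside coloured blob: centroid -> xy"""
    f=im['frame']; 
    for n,c,a,h in blobs(f,[col],amin):
        m=np.zeros(f.shape[:2],np.uint8); cv2.drawContours(m,[h],-1,255,-1)
        dark=((f.max(2)<60)&(m>0)).astype(np.uint8)
        cs,_=cv2.findContours(dark,cv2.RETR_EXTERNAL,cv2.CHAIN_APPROX_NONE)
        k=max(cs,key=cv2.contourArea) if cs else None
        print(n,c.round(1),int(a),'hull@.022',onz(im,*c,.022,T).round(4))
        if k is not None:
            mm=cv2.moments(cv2.convexHull(k)); 
            if mm['m00']>0:
                s=(mm['m10']/mm['m00'],mm['m01']/mm['m00']); print('  spigot',np.round(s,1),mm['m00'],onz(im,*s,.045,T).round(4))
E
python3 - <<'E'
from h import *
o,im,T=wrist(); save('w1',im['frame']); print(o['ee_pos'],o['wrist_force'],R.from_quat(o['eef_rot']).as_matrix().round(3).tolist())
spigot(im,T,'green')
E
```

```text
[ 0.44905119 -0.2167222   0.16045837] [-1.22534554 -0.26220636 -0.18106905] [[0.923, 0.385, 0.001], [0.385, -0.923, -0.001], [0.001, 0.001, -1.0]]
green [275.7 174.2] 3056 hull@.022 [ 0.4445 -0.1783  0.022 ]
  spigot [274.  178.4] 996.0 [ 0.4471 -0.1787  0.045 ]
```

View pics/w1.png

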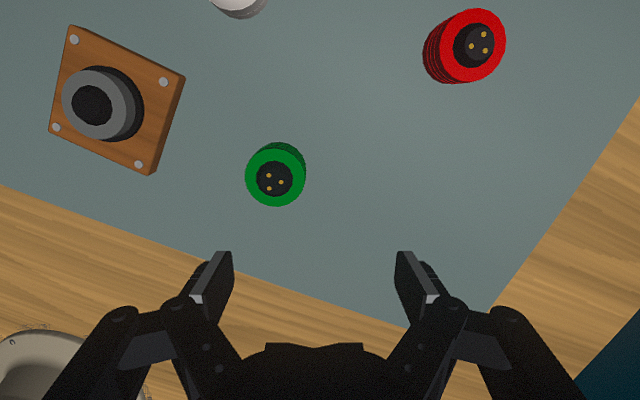

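>>> carry_out:
  dp:
    - [-0.002,0.019,-0.015]
    - [0,0.019,-0.03]
    - [0,0,-0.04]
    - [0,0,-0.03]
    - [0,0,-0.02]
    - [0,0,-0.008]
    - [0,0,0]
    - [0,0,0]
    - [0,0,0]
    - [0,0,0]
    - [0,0,0]
    - [0,0,0]
  rotation:
    - [0,0,0]
    - [0,0,0]
    - [0,0,0]
    - [0,0,0]
    - [0,0,0]
    - [0,0,0]
    - [0,0,0]
    - [0,0,0]
    - [0,0,0]
    - [0,0,0]
    - [0,0,0]
    - [0,0,0]
  gripper: [1,1,1,1,1,1,1,0,0,0,0,0]
  force: 40

```text
time: 3.55
ee_pos: [0.4463, -0.1787, 0.0184]
eef_rot: [0.981, 0.196, 0.001, 0.001]
wrist_force: [-1.2, -0.5, 7.4]
gripper_width: 0.0551
```

```bash
python3 - <<'E'
from h import *
o,im,T=wrist(); save('w2',im['frame']); print(o['ee_pos'],o['gripper_width'],o['wrist_force'])
im=bot.get_image('top'); f=im['frame']
# foot: block (brown) hull corners, spigot
sub=f[220:290,315:390]; hsv=cv2.cvtColor(sub,cv2.COLOR_RGB2HSV)
m=((hsv[...,0]<20)&(hsv[...,1]>90)).astype(np.uint8)
cs,_=cv2.findContours(m,cv2.RETR_EXTERNAL,2); k=max(cs,key=cv2.contourArea)
r=cv2.minAreaRect(k); print(r); c=np.array(r[0])+[315,220]; print('block',onz(im,*c,.02))
d=(sub.max(2)<45).astype(np.uint8); cs,_=cv2.findContours(d,cv2.RETR_EXTERNAL,2)
for k in cs:
    mm=cv2.moments(k)
    if mm['m00']>20: s=np.array([mm['m10'],mm['m01']])/mm['m00']+[315,220]; print(s,mm['m00'],onz(im,*s,.045))
E
```

```text
[ 0.44625706 -0.17866792  0.01835995] 0.055093801024651605 [-1.24557699 -0.45185675  7.35622611]
((35.610347747802734, 33.17586135864258), (43.43278884887695, 43.266693115234375), 4.763641834259033)
block [ 0.44898228 -0.00913015  0.02      ]
[351.5        253.40839695] 131.0 [ 0.44890495 -0.00873424  0.045     ]
```

View pics/w2.png

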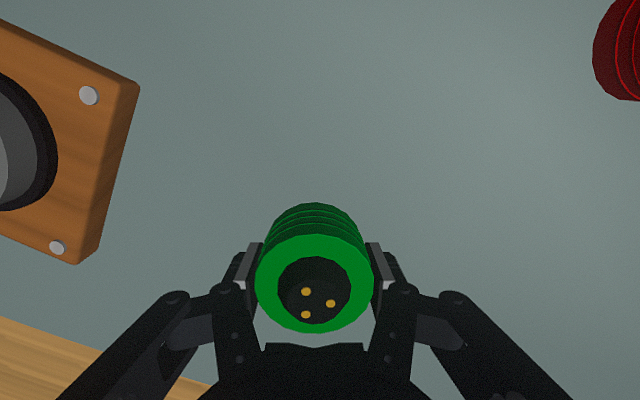

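```bash
python3 - <<'E'
from h import *
o,im,T=wrist(); spigot(im,T,'green',3000)
# w1 foot
f=cv2.imread('pics/w1.png')[...,::-1]; s=f[60:145,55:140]
d=(s.max(2)<45).astype(np.uint8); cs,_=cv2.findContours(d,cv2.RETR_EXTERNAL,2)
p=np.array([0.44905,-0.21672,0.16046]); M=np.array([[0.923,0.385,0.001],[0.385,-0.923,-0.001],[0.001,0.001,-1.]])
W=np.eye(4);W[:3,:3]=M;W[:3,3]=p;W=W@im['hand_eye']
for k in cs:
    mm=cv2.moments(k)
    if mm['m00']>100: c=np.array([mm['m10'],mm['m01']])/mm['m00']+[55,60]; print(c,mm['m00'],onz(im,*c,.045,W))
for c in [(72,33),(163,82),(138,165),(56,127)]: print(onz(im,*c,.02,W))
E
```

```text
green [313.6 269.9] 12234 hull@.022 [ 0.4434 -0.1795  0.022 ]
  spigot [313.8 289. ] 3782.0 [ 0.4485 -0.1775  0.045 ]
[ 91.69958848 105.0129133 ] 1174.5 [ 0.44832586 -0.012697    0.045     ]
[123.88636936 100.15696649] 661.5 [ 0.46267039 -0.03839146  0.045     ]
[0.49545464 0.03264699 0.02      ]
[ 0.48544425 -0.0542575   0.02      ]
[ 0.4004516 -0.0488731  0.02     ]
[0.40661624 0.0353692  0.02      ]
```

>>> carry_out:
  dp:
    - [0,0,0.02]
    - [0,0,0.04]
    - [0,0.02,0.015]
    - [0,0.04,0]
    - [0,0.04,0]
    - [0,0.04,0]
    - [0,0.02,0]
    - [0,0.009,0]
    - [0,0,0]
    - [0,0,-0.01]
    - [0,0,-0.01]
    - [0,0,0]
  rotation:
    - [0,0,0]
    - [0,0,0]
    - [0,0,0]
    - [0,0,0]
    - [0,0,0]
    - [0,0,0]
    - [0,0,0]
    - [0,0,0]
    - [0,0,0]
    - [0,0,0]
    - [0,0,0]
    - [0,0,0]
  gripper: [0,0,0,0,0,0,0,0,0,0,0,0]

```text
time: 5.2
ee_pos: [0.4453, -0.0099, 0.0712]
eef_rot: [0.981, 0.196, -0.001, -0.0]
wrist_force: [0.3, 0.6, -1.2]
gripper_width: 0.0551
```

```bash
python3 - <<'E'
from h import *
o,im,T=wrist(); save('w3',im['frame']); print(o['ee_pos'],o['gripper_width'],o['wrist_force'])
im=bot.get_image('side'); save('s3',cv2.resize(im['frame'][120:270,310:510],None,fx=3,fy=3))
E
```

```text
[ 0.44527671 -0.00986737  0.07118899] 0.05507684950885382 [ 0.26284864  0.6308877  -1.20620768]
```

View pics/s3.png

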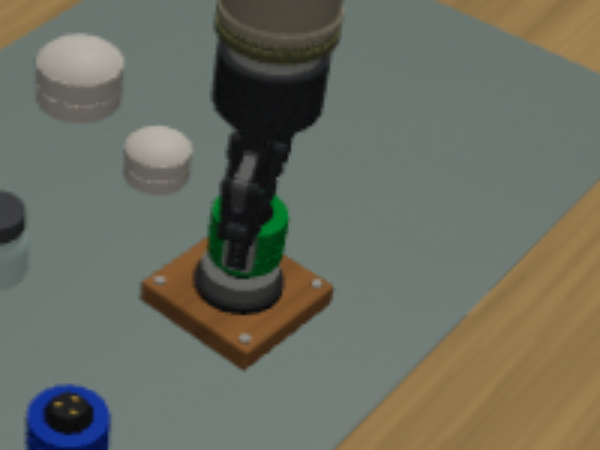

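View pics/w3.png

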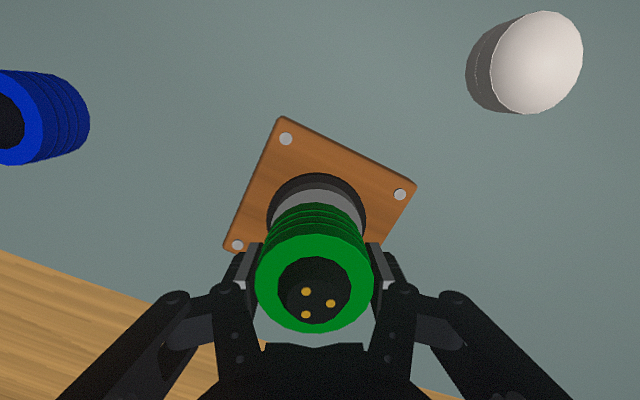

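>>> carry_out:
  dp:
    - [0.001,0.001,-0.005]
    - [0,0,-0.004]
    - [0,0,-0.002]
    - [0,0,-0.001]
    - [0,0,0]
  rotation:
    - [0,0,0]
    - [0,0,0]
    - [0,0,0]
    - [0,0,0]
    - [0,0,0]
  gripper: [0,0,0,0,0]

```text
time: 5.92
ee_pos: [0.4468, -0.0082, 0.0603]
eef_rot: [0.981, 0.196, -0.0, 0.0]
wrist_force: [-0.5, -0.8, -0.7]
gripper_width: 0.055
```

>>> carry_out:
  dp:
    - [0,0,-0.0015]
    - [0,0,-0.001]
    - [0,0,0]
  rotation:
    - [0,0,0]
    - [0,0,0]
    - [0,0,0]
  gripper: [0,0,0]

```text
time: 6.3
ee_pos: [0.4469, -0.0082, 0.0583]
eef_rot: [0.981, 0.196, 0.0, 0.0]
wrist_force: [-1.6, 0.5, 10.8]
gripper_width: 0.055
```

>>> carry_out:
  dp:
    - [0,0,0]
    - [0,0,0]
    - [0,0,0]
    - [0,0,0]
    - [0,0,0.02]
    - [0,0,0.04]
    - [0,0,0.05]
    - [0,0,0.03]
    - [0,0,0]
  rotation:
    - [0,0,0]
    - [0,0,0]
    - [0,0,0]
    - [0,0,0]
    - [0,0,0]
    - [0,0,0]
    - [0,0,0]
    - [0,0,0]
    - [0,0,0]
  gripper: [1,1,1,1,1,1,1,1,1]

```text
time: 7.42
ee_pos: [0.4478, -0.0082, 0.1997]
eef_rot: [0.981, 0.196, 0.002, 0.0]
wrist_force: [0.4, 0.2, -0.3]
gripper_width: 0.0854
```

```bash
cat >> h.py <<'E'
def spz(im,T,col,z,amin=800,amax=1e9):
    """spigot centroid at height z; T None for fixed cams"""
    f=im['frame']; out=[]
    for n,c,a,h in blobs(f,[col],amin,amax):
        m=np.zeros(f.shape[:2],np.uint8); cv2.drawContours(m,[h],-1,255,-1)
        d=((f.max(2)<60)&(m>0)).astype(np.uint8)
        cs,_=cv2.findContours(d,cv2.RETR_EXTERNAL,2)
        if cs:
            mm=cv2.moments(cv2.convexHull(max(cs,key=cv2.contourArea)))
            if mm['m00']>0:
                s=(mm['m10']/mm['m00'],mm['m01']/mm['m00']); out.append((np.round(s,1),onz(im,*s,z,T).round(4)))
    return out
E
python3 - <<'E'
from h import *
o,im,T=wrist(); save('w4',im['frame']); print(o['ee_pos'],o['gripper_width'],o['wrist_force'])
print(spz(im,T,'green',.085))
im=bot.get_image('side'); save('s4',cv2.resize(im['frame'][120:270,310:510],None,fx=3,fy=3)); print(spz(im,None,'green',.085,200))
im=bot.get_image('top'); save('t4',im['frame']);print(spz(im,None,'green',.085,200), spz(im,None,'amber',.045,200))
E
```

```text
[ 0.44778735 -0.00816976  0.19974449] 0.08539885063656419 [ 0.42895519  0.22149535 -0.33298073]
[(array([313.2, 192.4]), array([ 0.4478, -0.0075,  0.085 ]))]
[(array([389.6, 206.5]), array([0.4244, 0.0304, 0.085 ]))]
[] [(array([189.6, 202.5]), array([0.5596, 0.3728, 0.045 ])), (array([236.9, 187. ]), array([0.5987, 0.2629, 0.045 ]))]
```

View pics/s4.png

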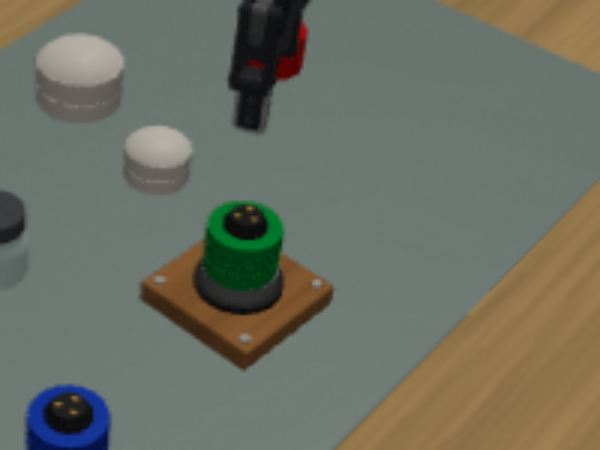

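View pics/w4.png

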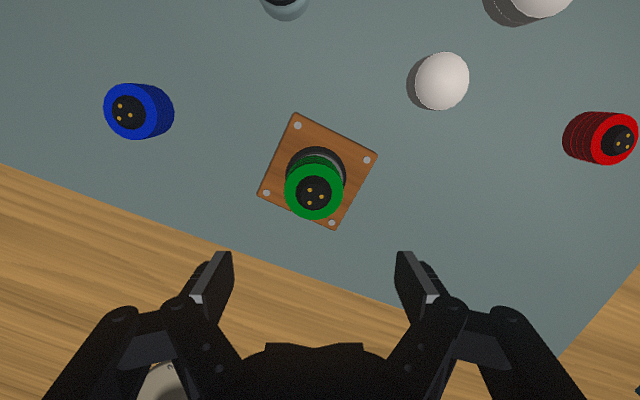

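>>> carry_out:
  dp:
    - [0.008,0.014,0]
    - [0.016,0.028,0]
    - [0.016,0.028,0]
    - [0.02,0.035,0]
    - [0.02,0.035,0]
    - [0.02,0.035,0]
    - [0.02,0.035,-0.01]
    - [0.016,0.03,-0.015]
    - [0.01,0.018,-0.015]
    - [0.004,0.006,0]
    - [0,0,0]
  rotation:
    - [0,0,0]
    - [0,0,0]
    - [0,0,0]
    - [0,0,0]
    - [0,0,0]
    - [0,0,0]
    - [0,0,0]
    - [0,0,0]
    - [0,0,0]
    - [0,0,0]
    - [0,0,0]
  gripper: [1,1,1,1,1,1,1,1,1,1,1]

```text
time: 8.95
ee_pos: [0.5968, 0.2552, 0.1576]
eef_rot: [0.981, 0.196, -0.0, 0.0]
wrist_force: [-0.4, -0.3, 0.1]
gripper_width: 0.0854
```

```bash
python3 - <<'E'
from h import *
o,im,T=wrist(); save('w5',im['frame']); print(o['ee_pos'],o['wrist_force'])
print(spz(im,T,'amber',.045))
im=bot.get_image('side'); print(spz(im,None,'green',.085,200))
im=bot.get_image('top'); print(spz(im,None,'green',.085,200))
E
```

```text
[0.59679838 0.25522139 0.15756155] [-0.3817526  -0.26896974  0.1222203 ]
[(array([306.1, 188.2]), array([0.5981, 0.2635, 0.045 ])), (array([173.7, 191.4]), array([0.5491, 0.3734, 0.045 ]))]
[(array([389.7, 206.5]), array([0.4243, 0.0301, 0.085 ]))]
[(array([352.4, 254. ]), array([ 0.4484, -0.0068,  0.085 ]))]
```

View pics/w5.png

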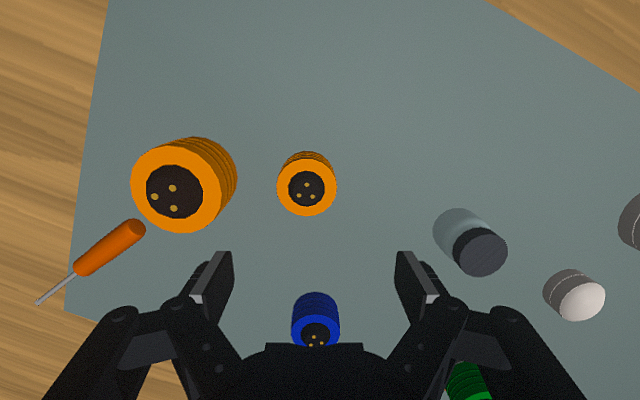

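>>> carry_out:
  dp:
    - [0.001,0.008,-0.01]
    - [0,0,-0.03]
    - [0,0,-0.04]
    - [0,0,-0.035]
    - [0,0,-0.018]
    - [0,0,-0.006]
    - [0,0,0]
    - [0,0,0]
    - [0,0,0]
    - [0,0,0]
    - [0,0,0]
    - [0,0,0]
  rotation:
    - [0,0,0]
    - [0,0,0]
    - [0,0,0]
    - [0,0,0]
    - [0,0,0]
    - [0,0,0]
    - [0,0,0]
    - [0,0,0]
    - [0,0,0]
    - [0,0,0]
    - [0,0,0]
    - [0,0,0]
  gripper: [1,1,1,1,1,1,1,0,0,0,0,0]

```text
time: 10.6
ee_pos: [0.5984, 0.264, 0.0201]
eef_rot: [0.981, 0.196, 0.001, -0.0]
wrist_force: [-0.9, -0.5, 5.7]
gripper_width: 0.0546
```

```bash
python3 - <<'E'
from h import *
o,im,T=wrist(); save('w6',im['frame']); print(o['ee_pos'],o['gripper_width'],o['wrist_force'])
print(spz(im,T,'amber',.045,3000))
E
```

```text
[0.59838487 0.26402263 0.02014047] 0.054581209317516546 [-0.87750969 -0.46905679  5.71549092]
[(array([313.9, 289.3]), array([0.5992, 0.2646, 0.045 ])), (array([ 53.8, 305.9]), array([0.5402, 0.3755, 0.045 ]))]
```

>>> carry_out:
  dp:
    - [0,0,0.02]
    - [0,0,0.04]
    - [-0.005,-0.01,0.05]
    - [-0.016,-0.028,0]
    - [-0.02,-0.036,0]
    - [-0.02,-0.036,0]
    - [-0.02,-0.036,0]
    - [-0.02,-0.036,0]
    - [-0.02,-0.036,0]
    - [-0.016,-0.028,0]
    - [-0.01,-0.018,0]
    - [-0.004,-0.008,0]
    - [0,0,0]
    - [0,0,-0.01]
    - [0,0,-0.006]
    - [0,0,0]
  rotation:
    - [0,0,0]
    - [0,0,0]
    - [0,0,0]
    - [0,0,0]
    - [0,0,0]
    - [0,0,0]
    - [0,0,0]
    - [0,0,0]
    - [0,0,0]
    - [0,0,0]
    - [0,0,0]
    - [0,0,0]
    - [0,0,0]
    - [0,0,0]
    - [0,0,0]
    - [0,0,0]
  gripper: [0,0,0,0,0,0,0,0,0,0,0,0,0,0,0,0]

```text
time: 12.65
ee_pos: [0.4466, -0.0078, 0.1119]
eef_rot: [0.98, 0.197, -0.001, -0.0]
wrist_force: [-0.8, 0.1, -0.7]
gripper_width: 0.0548
```

```bash
python3 - <<'E'
from h import *
o,im,T=wrist(); save('w7',im['frame']); print(o['ee_pos'],o['gripper_width'],o['wrist_force'])
print(spz(im,T,'amber',o['ee_pos'][2]+.025,3000))
im=bot.get_image('side'); save('s7',cv2.resize(im['frame'][120:270,310:510],None,fx=3,fy=3))
E
```

```text
[ 0.4465948  -0.00777056  0.11192535] 0.05478324854621303 [-0.83146061  0.07465831 -0.65305649]
[(array([313.8, 289.3]), array([ 0.4476, -0.0071,  0.1369]))]
```

View pics/s7.png

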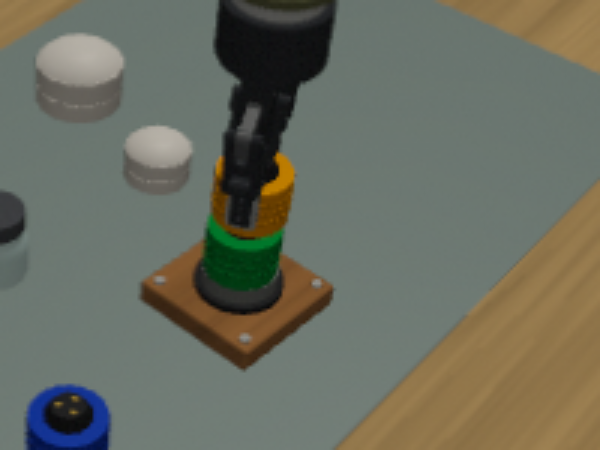

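```bash
python3 - <<'E'
from h import *
im=bot.get_image('side')
for n,c,a,h in blobs(im['frame'],['green','amber'],150): print(n,c,a,h[:,0].min(0),h[:,0].max(0))
for z in (.06,.092,.112,.132): print(z,proj(im,[.448,-.007,z]))
E
```

```text
green [390.00933076 203.75353925] 518.0 [378 191] [404 216]
amber [239.65396557 346.36184025] 590.5 [231 322] [249 370]
amber [226.41461749 281.85197112] 1708.0 [205 258] [247 307]
amber [395.31325718 186.07442021] 481.5 [381 171] [407 198]
0.06 [389.9521818  201.52988724]
0.092 [391.48408925 190.52662312]
0.112 [392.46982421 183.42629215]
0.132 [393.4780885  176.14727237]
```

>>> carry_out:
  dp:
    - [0,0,-0.004]
    - [0,0,-0.003]
    - [0,0,-0.002]
    - [0,0,-0.0015]
    - [0,0,-0.001]
    - [0,0,0]
  rotation:
    - [0,0,0]
    - [0,0,0]
    - [0,0,0]
    - [0,0,0]
    - [0,0,0]
    - [0,0,0]
  gripper: [0,0,0,0,0,0]

```text
time: 13.55
ee_pos: [0.4468, -0.0082, 0.1012]
eef_rot: [0.981, 0.196, -0.0, -0.0]
wrist_force: [0.0, 0.3, -1.2]
gripper_width: 0.0548
```

>>> carry_out:
  dp:
    - [0,0,-0.001]
    - [0,0,-0.001]
    - [0,0,0]
  rotation:
    - [0,0,0]
    - [0,0,0]
    - [0,0,0]
  gripper: [0,0,0]

```text
time: 13.92
ee_pos: [0.4469, -0.0082, 0.1]
eef_rot: [0.981, 0.196, 0.0, 0.0]
wrist_force: [-1.9, -0.3, 14.4]
gripper_width: 0.0547
```

>>> carry_out:
  dp:
    - [0,0,0]
    - [0,0,0]
    - [0,0,0]
    - [0,0,0]
    - [0,0,0.02]
    - [0,0,0.04]
    - [0,0,0.05]
    - [0,0,0.03]
    - [0,0,0]
    - [0,0,0]
  rotation:
    - [0,0,0]
    - [0,0,0]
    - [0,0,0]
    - [0,0,0]
    - [0,0,0]
    - [0,0,0]
    - [0,0,0]
    - [0,0,0]
    - [0,0,0]
    - [0,0,0]
  gripper: [1,1,1,1,1,1,1,1,1,1]

```text
time: 15.18
ee_pos: [0.4464, -0.0082, 0.2388]
eef_rot: [0.981, 0.196, -0.0, -0.0]
wrist_force: [0.4, -0.0, -0.4]
gripper_width: 0.0853
```

```bash
python3 - <<'E'
from h import *
o,im,T=wrist(); save('w8',im['frame']); print(o['ee_pos'],o['wrist_force'])
print(spz(im,T,'amber',.125),spz(im,T,'red',.045))
im=bot.get_image('side'); save('s8',cv2.resize(im['frame'][120:270,310:510],None,fx=3,fy=3))
im=bot.get_image('top'); print(spz(im,None,'red',.045,200))
E
```

```text
[ 0.44643924 -0.0082258   0.23877441] [ 0.44017417 -0.01860483 -0.42928176]
[(array([314. , 192.4]), array([ 0.4465, -0.0081,  0.125 ]))] [(array([586.8, 133.4]), array([ 0.6115, -0.2846,  0.045 ]))]
[(array([467.9, 186. ]), array([ 0.6136, -0.2855,  0.045 ]))]
```

View pics/s8.png

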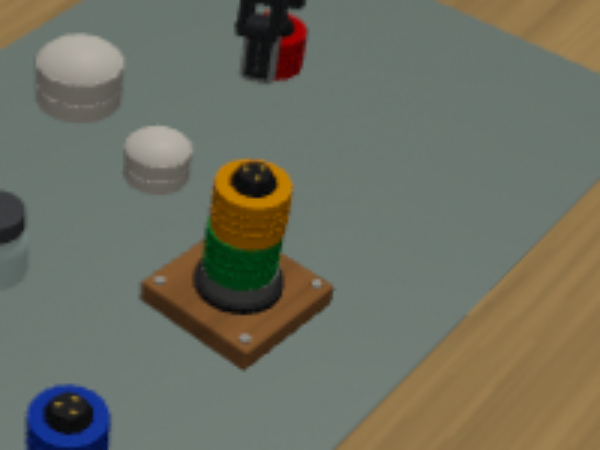

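View pics/w8.png

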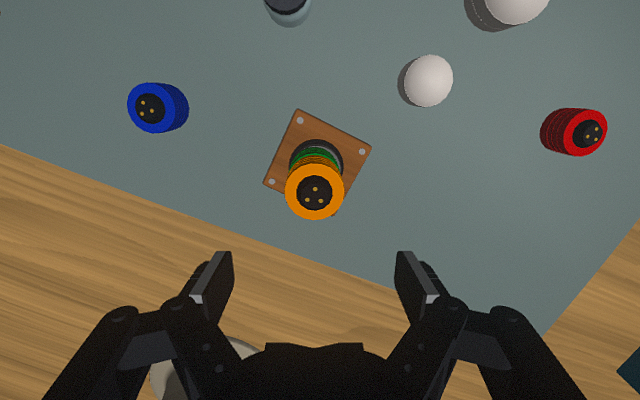

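>>> carry_out:
  dp:
    - [0.01,-0.014,0]
    - [0.018,-0.03,0]
    - [0.022,-0.036,0]
    - [0.022,-0.036,-0.01]
    - [0.022,-0.036,-0.01]
    - [0.022,-0.036,-0.02]
    - [0.022,-0.036,-0.02]
    - [0.016,-0.028,-0.015]
    - [0.009,-0.018,-0.005]
    - [0.002,-0.004,0]
    - [0,0,0]
  rotation:
    - [0,0,0]
    - [0,0,0]
    - [0,0,0]
    - [0,0,0]
    - [0,0,0]
    - [0,0,0]
    - [0,0,0]
    - [0,0,0]
    - [0,0,0]
    - [0,0,0]
    - [0,0,0]
  gripper: [1,1,1,1,1,1,1,1,1,1,1]

```text
time: 16.7
ee_pos: [0.6118, -0.2818, 0.1597]
eef_rot: [0.981, 0.196, 0.0, -0.0]
wrist_force: [0.1, -0.3, 0.5]
gripper_width: 0.0854
```

```bash
python3 - <<'E'
from h import *
o,im,T=wrist(); save('w9',im['frame']); print(o['ee_pos'],o['wrist_force'])
print(spz(im,T,'red',.045))
im=bot.get_image('top'); print(spz(im,None,'amber',.125,200))
E
```

```text
[ 0.61175152 -0.2817919   0.15969071] [ 0.06607086 -0.29383565  0.54261016]
[(array([320.2, 192.3]), array([ 0.6139, -0.287 ,  0.045 ]))]
[(array([354.6, 255.1]), array([ 0.4469, -0.0073,  0.125 ])), (array([189.6, 202.5]), array([0.5519, 0.3496, 0.125 ]))]
```

View pics/w9.png

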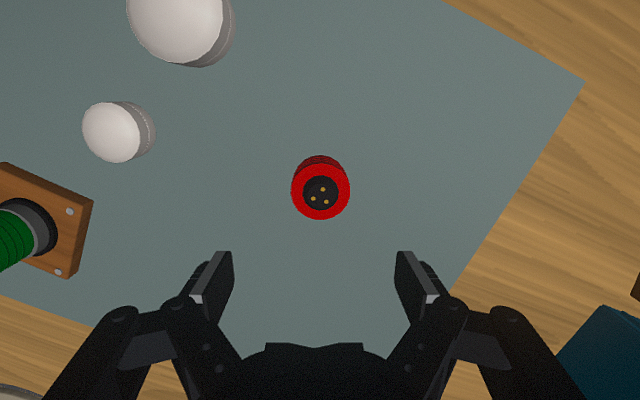

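The picture shows red at (320,192), alone between the jaws, so I go down on it.

>>> carry_out:
  dp:
    - [0.002,-0.005,-0.01]
    - [0,0,-0.03]
    - [0,0,-0.04]
    - [0,0,-0.035]
    - [0,0,-0.018]
    - [0,0,-0.007]
    - [0,0,0]
    - [0,0,0]
    - [0,0,0]
    - [0,0,0]
    - [0,0,0]
    - [0,0,0]
  rotation:
    - [0,0,0]
    - [0,0,0]
    - [0,0,0]
    - [0,0,0]
    - [0,0,0]
    - [0,0,0]
    - [0,0,0]
    - [0,0,0]
    - [0,0,0]
    - [0,0,0]
    - [0,0,0]
    - [0,0,0]
  gripper: [1,1,1,1,1,1,1,0,0,0,0,0]

```text
time: 18.3
ee_pos: [0.6144, -0.2875, 0.0207]
eef_rot: [0.981, 0.196, 0.001, 0.0]
wrist_force: [-1.3, 0.8, 5.7]
gripper_width: 0.0552
```

```bash
python3 - <<'E'
from h import *
o,im,T=wrist(); print(o['ee_pos'],o['gripper_width'],o['wrist_force'])
print(spz(im,T,'red',.045,3000))
E
```

```text
[ 0.61438351 -0.28748855  0.02067376] 0.05523533171365614 [-1.29835091  0.75132121  5.73267383]
[(array([313.6, 288.5]), array([ 0.6152, -0.2868,  0.045 ]))]
```

>>> carry_out:
  dp:
    - [0,0,0.02]
    - [0,0,0.045]
    - [0,0,0.05]
    - [-0.009,0.014,0.04]
    - [-0.018,0.03,0]
    - [-0.022,0.036,0]
    - [-0.022,0.036,0]
    - [-0.022,0.036,0]
    - [-0.022,0.036,0]
    - [-0.022,0.036,0]
    - [-0.016,0.028,0]
    - [-0.01,0.018,0]
    - [-0.0055,0.009,0]
    - [0,0,0]
    - [0,0,-0.014]
    - [0,0,-0.006]
    - [0,0,0]
  rotation:
    - [0,0,0]
    - [0,0,0]
    - [0,0,0]
    - [0,0,0]
    - [0,0,0]
    - [0,0,0]
    - [0,0,0]
    - [0,0,0]
    - [0,0,0]
    - [0,0,0]
    - [0,0,0]
    - [0,0,0]
    - [0,0,0]
    - [0,0,0]
    - [0,0,0]
    - [0,0,0]
    - [0,0,0]
  gripper: [0,0,0,0,0,0,0,0,0,0,0,0,0,0,0,0,0]

```text
time: 20.48
ee_pos: [0.4454, -0.0088, 0.154]
eef_rot: [0.981, 0.196, -0.0, 0.0]
wrist_force: [0.6, 1.6, -1.5]
gripper_width: 0.0547
```

```bash
python3 - <<'E'
from h import *
o,im,T=wrist(); print(o['ee_pos'],o['gripper_width'],o['wrist_force'])
print(spz(im,T,'red',o['ee_pos'][2]+.025,3000))
im=bot.get_image('side'); save('s10',cv2.resize(im['frame'][90:270,310:510],None,fx=3,fy=3))
for n,c,a,h in blobs(im['frame'],['green','amber','red'],150): print(n,c,a,h[:,0].min(0),h[:,0].max(0))
E
```

```text
[ 0.44540639 -0.00884058  0.15402156] 0.054707756680671855 [ 0.60202729  1.62338728 -1.46369108]
[(array([313.8, 288.6]), array([ 0.4468, -0.0081,  0.179 ]))]
green [389.38569754 205.53653771] 426.5 [378 193] [403 216]
amber [239.67279822 346.66527313] 598.0 [231 322] [249 371]
amber [226.41461749 281.85197112] 1708.0 [205 258] [247 307]
amber [392.84863281 189.92447917] 512.0 [381 177] [406 202]
red [397.7714808  170.30164534] 547.0 [384 155] [410 183]
```

View pics/s10.png

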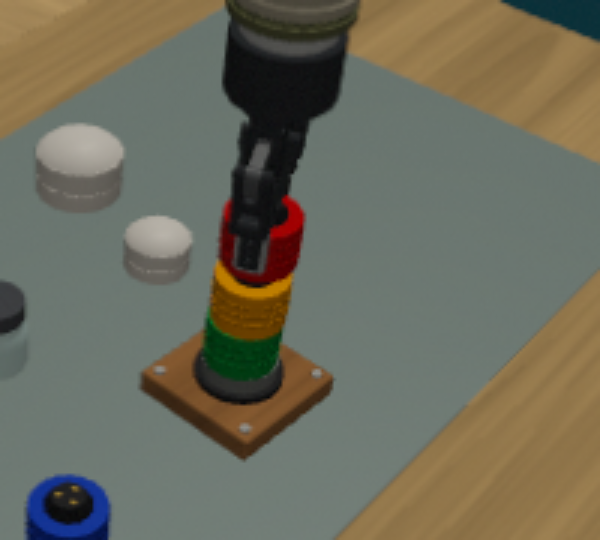

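>>> carry_out:
  dp:
    - [0,0,-0.005]
    - [0,0,-0.003]
    - [0,0,-0.002]
    - [0,0,-0.0015]
    - [0,0,-0.001]
    - [0,0,0]
  rotation:
    - [0,0,0]
    - [0,0,0]
    - [0,0,0]
    - [0,0,0]
    - [0,0,0]
    - [0,0,0]
  gripper: [0,0,0,0,0,0]

```text
time: 21.32
ee_pos: [0.4453, -0.0082, 0.1417]
eef_rot: [0.981, 0.196, -0.0, -0.0]
wrist_force: [0.3, -0.8, -0.8]
gripper_width: 0.0549
```

>>> carry_out:
  dp:
    - [0,0,-0.001]
    - [0,0,-0.001]
    - [0,0,0]
  rotation:
    - [0,0,0]
    - [0,0,0]
    - [0,0,0]
  gripper: [0,0,0]

```text
time: 21.7
ee_pos: [0.4455, -0.0082, 0.1405]
eef_rot: [0.981, 0.196, 0.0, -0.0]
wrist_force: [-2.7, 1.2, 13.4]
gripper_width: 0.0547
```

>>> carry_out:
  dp:
    - [0,0,0]
    - [0,0,0]
    - [0,0,0]
    - [0,0,0]
    - [0,0,0.02]
    - [0,0,0.04]
    - [0,0,0.05]
    - [0,0,0.03]
    - [0,0,0]
    - [0,0,0]
  rotation:
    - [0,0,0]
    - [0,0,0]
    - [0,0,0]
    - [0,0,0]
    - [0,0,0]
    - [0,0,0]
    - [0,0,0]
    - [0,0,0]
    - [0,0,0]
    - [0,0,0]
  gripper: [1,1,1,1,1,1,1,1,1,1]

```text
time: 22.95
ee_pos: [0.4449, -0.0082, 0.2792]
eef_rot: [0.981, 0.196, -0.0, -0.0]
wrist_force: [-0.2, -0.3, -0.4]
gripper_width: 0.0855
```

```bash
python3 - <<'E'
from h import *
o,im,T=wrist(); save('w11',im['frame']); print(o['ee_pos'],o['wrist_force'])
print(spz(im,T,'red',.165))
for n,c,a,h in blobs(im['frame'],['white'],400): print(n,c,a,onz(im,*c,.025,T))
im=bot.get_image('side'); save('s11',cv2.resize(im['frame'][90:270,310:510],None,fx=3,fy=3))
E
```

```text
[ 0.44492626 -0.00820418  0.27921912] [-0.23188139 -0.34852205 -0.44446983]
[(array([314.1, 192.1]), array([ 0.4451, -0.0081,  0.165 ]))]
white [417.3808745   80.70624796] 1528.5 [ 0.58965113 -0.08977433  0.025     ]
white [496.15028249  12.86352793] 1327.5 [ 0.69682248 -0.14107363  0.025     ]
```

View pics/s11.png

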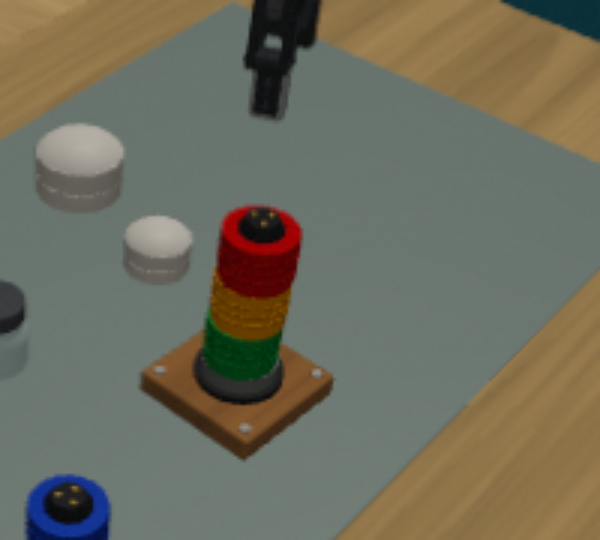

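>>> carry_out:
  dp:
    - [0.015,-0.008,0]
    - [0.03,-0.018,0]
    - [0.04,-0.024,0]
    - [0.035,-0.02,-0.015]
    - [0.016,-0.009,-0.03]
    - [0.007,-0.004,-0.04]
    - [0,0,-0.025]
    - [0,0,-0.01]
    - [0,0,0]
    - [0,0,0]
  rotation:
    - [0,0,0]
    - [0,0,0]
    - [0,0,0]
    - [0,0,0]
    - [0,0,0]
    - [0,0,0]
    - [0,0,0]
    - [0,0,0]
    - [0,0,0]
    - [0,0,0]
  gripper: [1,1,1,1,1,1,1,1,1,1]

```text
time: 24.3
ee_pos: [0.5891, -0.0914, 0.1607]
eef_rot: [0.981, 0.196, 0.001, 0.0]
wrist_force: [-0.1, 0.5, 0.4]
gripper_width: 0.0851
```

```bash
python3 - <<'E'
from h import *
o,im,T=wrist(); save('w12',im['frame']); print(o['ee_pos'],o['wrist_force'])
hsv=cv2.cvtColor(im['frame'],cv2.COLOR_RGB2HSV)
for n,c,a,h in blobs(im['frame'],['white'],400):
    e=cv2.fitEllipse(h); print(n,c,a,e,onz(im,*c,.032,T), onz(im,*c,.03,T))
im=bot.get_image('top'); print(spz(im,None,'red',.165,200))
E
```

```text
[ 0.58906457 -0.09142022  0.16066522] [-0.07047398  0.51644702  0.43448738]
white [310.43920681 185.78406752] 2429.0 ((310.28436279296875, 185.74853515625), (54.626312255859375, 57.5163459777832), 83.36077117919922) [ 0.58953773 -0.08759492  0.032     ] [ 0.58895675 -0.08781169  0.03      ]
white [406.94339997  78.17044413] 6728.5 ((406.904052734375, 78.08655548095703), (86.88661193847656, 99.74533081054688), 14.820696830749512) [ 0.71007743 -0.12687732  0.032     ] [ 0.71042299 -0.12739604  0.03      ]
[(array([356.8, 256. ]), array([ 0.4459, -0.0074,  0.165 ]))]
```

View pics/w12.png

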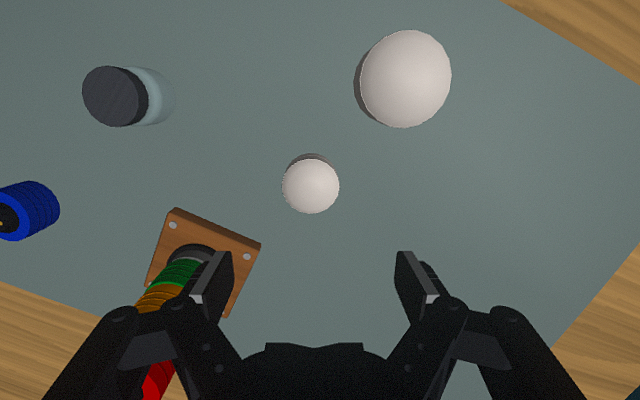

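>>> carry_out:
  dp:
    - [0,0.0035,-0.01]
    - [0,0,-0.03]
    - [0,0,-0.04]
    - [0,0,-0.035]
    - [0,0,-0.02]
    - [0,0,-0.01]
    - [0,0,-0.001]
    - [0,0,0]
    - [0,0,0]
    - [0,0,0]
    - [0,0,0]
    - [0,0,0]
    - [0,0,0]
  rotation:
    - [0,0,0]
    - [0,0,0]
    - [0,0,0]
    - [0,0,0]
    - [0,0,0]
    - [0,0,0]
    - [0,0,0]
    - [0,0,0]
    - [0,0,0]
    - [0,0,0]
    - [0,0,0]
    - [0,0,0]
    - [0,0,0]
  gripper: [1,1,1,1,1,1,1,1,0,0,0,0,0]

```text
time: 26.02
ee_pos: [0.5888, -0.0878, 0.0148]
eef_rot: [0.981, 0.196, 0.001, 0.0]
wrist_force: [-0.4, 0.1, 6.7]
gripper_width: 0.0549
```

```bash
python3 - <<'E'
from h import *
o,im,T=wrist(); print(o['ee_pos'],o['gripper_width'],o['wrist_force']); save('w13',im['frame'])
for n,c,a,h in blobs(im['frame'],['white'],400,30000):
    print(n,c,a,onz(im,*c,.032,T),cv2.fitEllipse(h))
im=bot.get_image('side');save('s13',cv2.resize(im['frame'][90:270,310:510],None,fx=3,fy=3))
E
```

```text
[ 0.58877281 -0.08777425  0.01478144] 0.05491038299924523 [-0.3756863   0.06841852  6.68637189]
white [315.48010578 275.73600593] 8319.0 [ 0.59164096 -0.08719402  0.032     ] ((315.3384704589844, 275.56561279296875), (97.36722564697266, 110.17832946777344), 92.76876831054688)
white [534.02801154  75.88538246] 29232.0 [ 0.70513074 -0.1300592   0.032     ] ((537.58056640625, 55.380706787109375), (196.45277404785156, 239.9795684814453), 31.097671508789062)
```

View pics/w13.png

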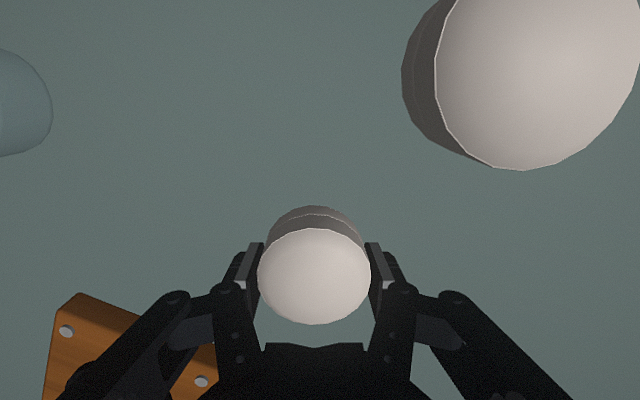

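View pics/s13.png

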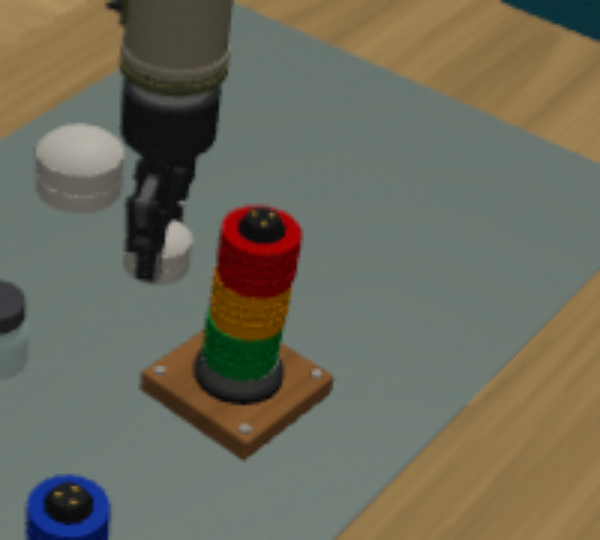

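>>> carry_out:
  dp:
    - [0,0,0.02]
    - [0,0,0.04]
    - [0,0,0.05]
    - [0,0,0.05]
    - [0,0,0.035]
    - [-0.015,0.008,0]
    - [-0.03,0.016,0]
    - [-0.04,0.022,0]
    - [-0.033,0.018,0]
    - [-0.017,0.01,0]
    - [-0.0098,0.0053,0]
    - [0,0,0]
    - [0,0,0]
    - [0,0,-0.014]
    - [0,0,-0.007]
    - [0,0,0]
  rotation:
    - [0,0,0]
    - [0,0,0]
    - [0,0,0]
    - [0,0,0]
    - [0,0,0]
    - [0,0,0]
    - [0,0,0]
    - [0,0,0]
    - [0,0,0]
    - [0,0,0]
    - [0,0,0]
    - [0,0,0]
    - [0,0,0]
    - [0,0,0]
    - [0,0,0]
    - [0,0,0]
  gripper: [0,0,0,0,0,0,0,0,0,0,0,0,0,0,0,0]

```text
time: 28.12
ee_pos: [0.4437, -0.0087, 0.1873]
eef_rot: [0.981, 0.196, -0.001, 0.0]
wrist_force: [0.1, -0.4, -0.6]
gripper_width: 0.0549
```

```bash
python3 - <<'E'
from h import *
o,im,T=wrist(); print(o['ee_pos'],o['gripper_width'],o['wrist_force']); save('w14',im['frame'])
for n,c,a,h in blobs(im['frame'],['white'],4000,30000):
    print(n,c,a,onz(im,*c,o['ee_pos'][2]+.016,T))
im=bot.get_image('side');save('s14',cv2.resize(im['frame'][80:260,310:510],None,fx=3,fy=3))
for n,c,a,h in blobs(im['frame'],['white','red'],150): print(n,c,a,h[:,0].min(0),h[:,0].max(0))
for z in (.145,.2): print(proj(im,[.4455,-.0078,z]))
E
```

```text
[ 0.44365931 -0.00874472  0.18728322] 0.0549064652165748 [ 0.11100303 -0.43479382 -0.62165554]
white [314.09309922 275.70326081] 8571.5 [ 0.44555509 -0.00788028  0.20328322]
white [336.26097106 139.43977591] 357.0 [322 131] [350 147]
white [567.35880399  68.40974529] 150.5 [551  62] [583  75]
red [395.51827554 175.98188066] 533.5 [383 164] [409 188]
[395.33802853 171.6576212 ]
[398.32106135 150.31588429]
```

View pics/s14.png

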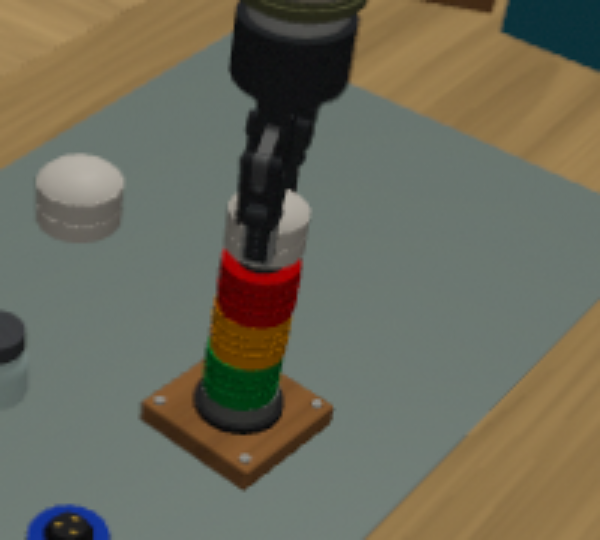

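The cap is 12 mm above home and in line with the stack.

>>> carry_out:
  dp:
    - [0,0,-0.005]
    - [0,0,-0.003]
    - [0,0,-0.002]
    - [0,0,-0.001]
    - [0,0,0]
    - [0,0,0]
  rotation:
    - [0,0,0]
    - [0,0,0]
    - [0,0,0]
    - [0,0,0]
    - [0,0,0]
    - [0,0,0]
  gripper: [0,0,0,0,0,0]

```text
time: 28.98
ee_pos: [0.4436, -0.0084, 0.1768]
eef_rot: [0.981, 0.196, 0.0, 0.0]
wrist_force: [0.6, -0.1, 0.3]
gripper_width: 0.0548
```

>>> carry_out:
  dp:
    - [0,0,-0.001]
    - [0,0,-0.001]
    - [0,0,-0.0007]
    - [0,0,0]
  rotation:
    - [0,0,0]
    - [0,0,0]
    - [0,0,0]
    - [0,0,0]
  gripper: [0,0,0,0]

```text
time: 29.48
ee_pos: [0.4437, -0.0084, 0.1747]
eef_rot: [0.981, 0.196, 0.0, -0.0]
wrist_force: [-2.3, 1.0, 11.7]
gripper_width: 0.0548
```

>>> carry_out:
  dp:
    - [0,0,0]
    - [0,0,0]
    - [0,0,0]
    - [0,0,0]
    - [0,0,0.02]
    - [0,0,0.04]
    - [0,0,0.05]
    - [0,0,0.03]
    - [0,0,0]
    - [0,0,0]
    - [0,0,0]
  rotation:
    - [0,0,0]
    - [0,0,0]
    - [0,0,0]
    - [0,0,0]
    - [0,0,0]
    - [0,0,0]
    - [0,0,0]
    - [0,0,0]
    - [0,0,0]
    - [0,0,0]
    - [0,0,0]
  gripper: [1,1,1,1,1,1,1,1,1,1,1]

```text
time: 30.85
ee_pos: [0.443, -0.0084, 0.313]
eef_rot: [0.981, 0.196, -0.001, -0.0]
wrist_force: [0.4, 1.0, -1.4]
gripper_width: 0.0854
```

```bash
python3 - <<'E'
from h import *
o,im,T=wrist(); print(o['ee_pos'],o['wrist_force']); save('w15',im['frame'])
for n,c,a,h in blobs(im['frame'],['white'],1000,30000): print(n,c,a,onz(im,*c,.191,T))
im=bot.get_image('side');save('s15',cv2.resize(im['frame'][80:260,310:510],None,fx=3,fy=3))
for n,c,a,h in blobs(im['frame'],['white','red','amber','green'],150): print(n,c,a,h[:,0].min(0),h[:,0].max(0))
im=bot.get_image('top');save('t15',im['frame']); print(spz(im,None,'blue',.045,200))
E
```

```text
[ 0.44299209 -0.00843992  0.31301736] [ 0.38954121  1.0000711  -1.40800797]
white [315.14312771 187.92214556] 2464.0 [ 0.44472001 -0.00874729  0.191     ]
white [482.3992661   14.52900095] 1408.0 [ 0.62871379 -0.07513705  0.191     ]
white [398.61786085 154.30685358] 321.0 [386 146] [412 162]
white [336.30358829 139.40793201] 353.0 [322 131] [350 147]
red [395.33022533 178.01359751] 429.0 [383 168] [409 188]
amber [239.57528736 345.88936782] 580.0 [231 322] [249 369]
amber [226.40917521 281.84763299] 1707.5 [205 258] [247 307]
amber [392.74477861 192.23809524] 399.0 [381 182] [406 202]
green [389.38569754 205.53653771] 426.5 [378 193] [403 216]
[(array([266., 254.]), array([0.4436, 0.1898, 0.045 ]))]
```

View pics/s15.png

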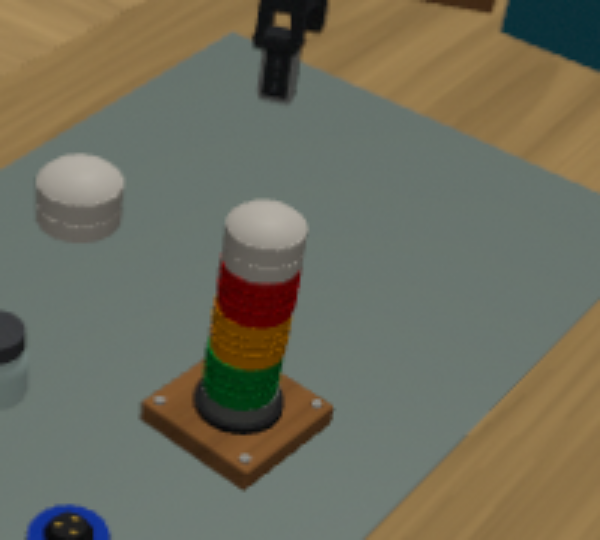

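View pics/w15.png

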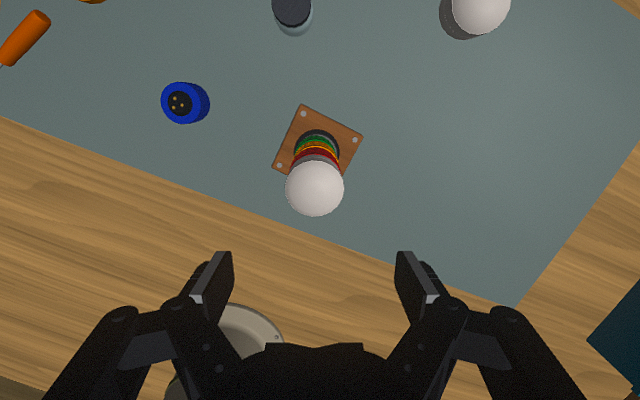

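All four pieces stand in line and are free of the gripper, and nothing else has moved, so I hand in.

```bash
python3 -c "
from cell import bot
print(bot.job_done(), bot.get_obs()['time'])"
```

```text
the job is handed in; nothing more can be done
the job is handed in; nothing more can be done
```

The stack light stands on the foot: green, amber, red, then the white cap. I set each piece down until it touched (10–15 N at the wrist) before letting go. I took the smaller of the two ambers and the smaller of the two caps, since both measured close to 56 mm wide. The job was handed in with the clock at about 31 s; hand-in gave no verdict.

**Seating:** each piece touched down within about 0.2 mm of the expected height. The side view shows no gaps and an upright column.

**Alignment:** measured axes step by about 1–1.5 mm from one piece to the next, against the 8 mm allowed. The whole stack leans about 3 mm off the foot's centre by the top.

**Bystanders:** the blue module measured within 1 mm of where it started. I checked the jar and screwdriver only by eye, in the wrist view, and did not measure them. The open gripper was about 0.1 m above the cap, touching nothing.

**Checks that disagreed:**
- The automatic spigot reading of the seated green module from the side camera was wrong by about 4 cm because it picked up the wrong dark area. I ignored it, since the wrist and top cameras agreed within 1 mm.
- One wrist-camera reading of the foot's spigot was about 4 mm off in y. I used the block, its screws and the top view instead.

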